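# Hand magnifier from its hook into the instrument tray

## Robot

A 6-joint arm with a two-finger parallel gripper is mounted at the origin on the work surface. World frame = base frame: x ahead of the robot, y to its left, z up, the work surface at z = 0. Lengths are in m, angles in degrees, forces in N, time in s.
With the tool pointing down it reaches from about 0.325 to 0.85 m from the base axis. Payload 4.4 kg.
Tool frame: the origin (TCP) lies midway between the tips of the shut fingers; the grasp point (between the pads) lies 19 mm behind it; z points along the fingers, y is the line along which they close (so a half turn about z gives the same grasp; the last joint's range is limited). The gripper opens to 94 mm and grips with 3 to 60 N. Pads are 16 mm wide; open, the fingers measure 119 mm over their backs; the gripper's body (75 mm by 177 mm) begins 78 mm behind the grasp point.
Start: joints at [-75.544, 11.837, 88.321, -0, 79.842, -8.623], TCP at [0.225, -0.529, 0.205] pointing down, gripper open.
Joint ranges: [-156.59, 156.59], [-49.26, 127.26], [12.9, 141.05], [-63.56, 243.56], [4.71, 150.69], [-161.64, 161.64]. Speed limits (degrees/s): [159.86, 159.86, 180, 180, 180, 180].

## Interface

Orientations are given as a 3x3 rotation matrix whose columns are the frame's x, y, z axes.
In Python, from station import ctrl gives the robot as it stands.
- The arm moves only by the tool apply_moves, never from a script. Its argument "moves" is a list of rows, each a list of 7 numbers: the shift along the tool's x, y, z in m, then the turn, a rotation vector about the tool's x, y, z in degrees, then the opening, from 0 (shut) to 1 (fully open). A call has 1 to 10 rows; each row is the pose to reach, as a shift and turn from the pose commanded when the call began, along the tool's axes at that moment; what a row does not reach only later rows make up. A row lasts 1/10 s, in which the tool goes at most 50 mm and 8.59 degrees, less where a joint would pass 70% of its speed; a pose out of reach is approached as far as the arm can. A call with a gripper value outside its range is refused whole. The fingers move at their own pace and stop on an object; the grip force is fixed at half the most. Time passes only in rows, so rows that repeat a pose let the fingers close. It gives the time, the measured TCP pose, the force, the opening and the grip force at its end, in the units of the state.
- ctrl.sense(): the state, without advancing time (a new reading comes with each control period).
- ctrl.camera(name): name is "side" or "top" or "wrist"; returns a dict with "pixels" (400x640x3 uint8, red, green, blue), "z_map" (400x640 float32, m along the optical axis (not along the pixel's ray), 0 where there is no reading), "fx", "fy", "cx", "cy" (pixels), "pose" (4x4, takes a point from camera to world coordinates); the wrist camera has in their place "hand_eye" (4x4, takes a point from camera to tool coordinates, whose origin is the TCP and whose axes are the flange's). Camera axes: x right, y up, looking along -z (the intrinsics and any distortion apply to the point x, -y, -z); pixel columns grow to the right and rows downward; lengths in m; the calibration is good to about 2 mm. A picture is of the moment at which its call begins: read the wrist's pose just before it.
- ctrl.hand_in(): hands the job in; it is judged then, once.
The state is a dict: "time": time; "joints": joint angles; "joint_velocities": joint speeds; "joint_efforts": joint torques, N m; "tool_pos": TCP position; "ee_rot": TCP orientation; "wrist_force": force on the tool from outside, world axes, zero at the start; "moment": the same for the moment, N m; "gripper_width": opening from 0.0 (shut) to 1.0 (fully open); "grasp_force": force on a finger pad.
Only numpy, scipy, OpenCV 4.12 (cv2) and the standard library are available. Lean on these libraries where they do the work, as an engineer would, in place of code of your own. Each camera call takes 0.05 s, during which the arm holds its last target. There are 200 camera calls.

## Task

Take the round hand magnifier off its hook, lay it down flat on the paper mat and let go of it. Then take it again near its middle so that it lifts level, and lay it flat in the wide bay of the steel instrument tray. It is glass: hold it gently (no more than about 25 N of grip), never let it drop or topple, and leave everything else where it is.

Things in the scene. Friction and masses are not known exactly. Their poses are not given: they have to be found in the camera images.
- magnifier: Hand magnifier, about 120 g: round steel-rimmed lens dia 64 mm, 12 thick; black handle 16 wide (y), 12 thick (x), 105 long; wire eye at its end. Hangs lens down. Origin: balance point, in the handle. z to the eye (up while hanging), x square to the lens. Along z, mm: lens edge -77, lens centre -45, handle -15 to 90, eye centre 107, end 126
- magnifier_eye (a point): Centre of the wire eye (octagon of 5 mm wire, opening 27 to 29 mm); hanging, it is 10.5 mm below the hook wire's axis. Raise the magnifier 12 to 19 mm (best 15; at 22 the eye's lower side strikes the wire): the eye then clears the bent tip all round and draws straight off along the wire towards the tip.
- magnifier_lens (a point): centre of the lens
- stand_a: fixed hook stand: grey base 100x110x14 mm, steel post dia 12. At height 250 a wire (dia 7) runs 78 mm level from the post to the stand's -x, then bends up at 45 deg (10 out, 10 up: tip 88 mm from post, top 264 high). Origin: base underside on the post axis, z up. The magnifier hangs here; the two stands may swap places.
- stand_b: Second fixed hook stand: grey base 100x110x14 mm, steel post dia 12. At height 250 a wire (dia 7) runs 78 mm level from the post to the stand's -x, then bends up at 45 deg (10 out, 10 up: tip 88 mm from post, top 264 high). Origin: base underside on the post axis, z up. The square lifter hangs here.
- stand_a_rest (a point): on the axis of the hook wire of stand_a where the magnifier's eye hangs, 62 mm from the post axis, 250 mm up
- mat: white paper mat fixed on the bench, 240 (x) x 320 (y) x 3 mm; origin: centre of its underside. A small dish stands near its +y edge
- tray: fixed steel instrument tray, 250 (x) x 187 (y) mm, walls 20 mm high and 4 mm thick, floor 4 mm thick; a divider along x makes a wide bay on +y (242 x 130 mm inside) and a narrow bay on -y (45 mm wide, with forceps). Origin: centre of the underside
- tray_bay (a point): centre of the wide bay, on its floor; axes as the tray's
- lifter: bystander: lifter with the same black handle and wire eye, square steel blade 50 x 62 mm, hanging on stand_b; origin as the magnifier's
- forceps: bystander: steel forceps 120 mm long in the narrow bay
- dish: bystander: clear dish dia 56 x 14 mm on the mat
- beaker: bystander: glass beaker dia 60 x 80 mm near the stands
- jar: bystander: glass jar dia 52 x 60 mm
- bottle: bystander: amber bottle dia 60 x 130 mm
- vial: bystander: white vial dia 28 x 50 mm

How it is judged:
By the outcome, as a careful person would: the job done as asked, in the order asked, and still so for the second after the job is handed in, with the robot touching nothing.
It also fails if it takes over 66 s, if anything falls off the work surface, if the arm or the gripper's body presses on something with over 40 N, if the wrist force passes 120 N, or if a joint passes its speed limit or range.

## Working session

There is one attempt and no reset: what is moved stays moved. The work goes in short steps, Python scripts to look and compute and a tool call to move; the robot and the scene stay as the last step left them, time stands still between calls to the robot, and variables do not carry over. Pictures are saved under pics/ and viewed, at most 10 in all, crops included, and the job is handed in when it is done.

Besides the shell and the picture viewer there is one more tool, called after "Emit:" as name(argument=value, ...), one argument or row to a line, values as JSON. apply_moves: Moves the arm, as the interface text tells. Its arguments: {"type":"object","properties":{"moves":{"type":"array"}},"required":["moves"]}

```bash
ls; mkdir -p pics; cat > h.py <<'E'
import numpy as np, cv2
from station import ctrl
def cam(n):
    s=ctrl.sense(); c=ctrl.camera(n)
    if 'pose' not in c:
        T=np.eye(4);T[:3,:3]=s['ee_rot'];T[:3,3]=s['tool_pos'];c['pose']=T@c['hand_eye']
    return c
def pts(c):
    z=c['z_map'];v,u=np.mgrid[0:400,0:640]
    X=np.stack([(u-c['cx'])/c['fx']*z,-(v-c['cy'])/c['fy']*z,-z,np.ones_like(z)],-1)
    return (X@np.asarray(c['pose']).T)[...,:3]
def save(n,im): cv2.imwrite('pics/'+n,im[...,::-1])
E
python3 - <<'E'
from h import *
print(ctrl.sense())
a=[]
for n in ['side','top']:
    c=cam(n);np.savez(n+'.npz',**{k:v for k,v in c.items() if not isinstance(v,str)});print({k:v for k,v in c.items() if k not in('pixels','z_map')})
    save(n+'.png',c['pixels'])
E
```

```text
pics
{'time': 0.0, 'joints': array([-7.55454910e+01,  1.18836841e+01,  8.84049879e+01,  6.41915470e-04,
        7.98413949e+01, -8.62203675e+00]), 'joint_velocities': array([-0.02591108,  0.00151337,  0.07266756,  0.05140954,  0.05562237,
        0.01768107]), 'joint_efforts': array([-1.70825915e-03, -3.70878589e+01, -2.81417745e+01,  6.96206396e-02,
        3.61439190e-02, -1.57076593e-04]), 'tool_pos': array([ 0.22517434, -0.52819306,  0.20429486]), 'ee_rot': array([[ 9.19982902e-01,  3.91958098e-01, -5.55962558e-04],
       [ 3.91958335e-01, -9.19980337e-01,  2.20099095e-03],
       [ 3.51221605e-04, -2.24278820e-03, -9.99997423e-01]]), 'wrist_force': array([-1.17775669, -0.18776505, -0.071969  ]), 'moment': array([ 0.01356537, -0.00255884,  0.01125412]), 'grasp_force': 0.0, 'gripper_width': 0.9988006470771379}
{'fx': 500.793327765979, 'fy': 500.793327765979, 'cx': 321.1829195183066, 'cy': 197.61628482450598, 'pose': array([[-0.97147238,  0.10282513, -0.21370169,  0.31050837],
       [-0.23593667, -0.51019151,  0.82706621,  0.9737699 ],
       [-0.0239856 ,  0.85389204,  0.51989718,  0.8441026 ],
       [ 0.        ,  0.        ,  0.        ,  1.        ]])}
{'fx': 367.47424960561494, 'fy': 367.47424960561494, 'cx': 319.7883651524366, 'cy': 193.76419809119147, 'pose': array([[-0.01477141,  0.98769586, -0.1556878 ,  0.43441297],
       [-0.99966819, -0.0178741 , -0.01854779, -0.12692943],
       [-0.02110235,  0.15536217,  0.98763216,  1.19173266],
       [ 0.        ,  0.        ,  0.        ,  1.        ]])}
```

View pics/side.png

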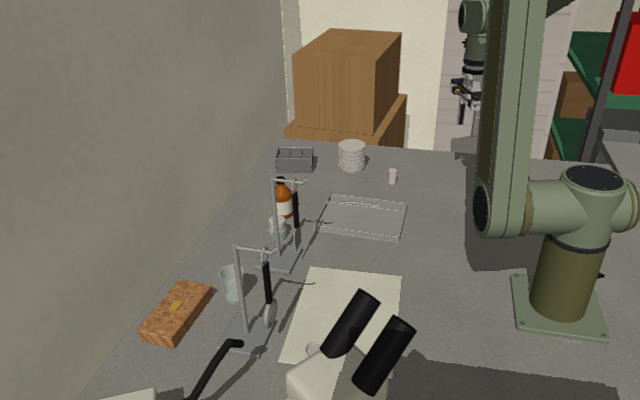

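View pics/top.png

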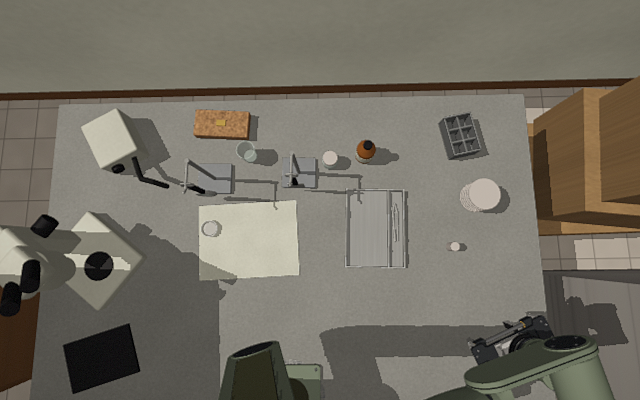

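The side view shows the two stands: the magnifier with its round lens, about (270,313), hangs on the nearer one (post about (240,290)). The square lifter hangs on the one at (280,220). In the top view the magnifier's stand is at (210,178), the mat at (250,240) and the tray at (377,228).

```bash
python3 - <<'E'
from h import *
C={n:dict(np.load(n+'.npz')) for n in('side','top')}
s=C['side'];P=pts(s)
t=C['top'];Q=pts(t)
a=cv2.resize(s['pixels'][230:360,200:300],None,fx=4.5,fy=4.5,interpolation=cv2.INTER_CUBIC)
b=cv2.resize(t['pixels'][140:210,170:320],None,fx=5,fy=5,interpolation=cv2.INTER_CUBIC)[:,:350]
save('sc.png',a);
for n,A,r in(('side',P,(230,360,200,310)),('top',Q,(140,210,170,260))):
    R=A[r[0]:r[1],r[2]:r[3]]; 
    for lo,hi in((.006,.02),(.03,.08),(.08,.12),(.12,.16),(.16,.2),(.2,.235),(.243,.256),(.256,.275)):
        m=(R[...,2]>lo)&(R[...,2]<hi); q=R[m]
        if len(q): print(n,lo,len(q),q.min(0).round(3),q.max(0).round(3),np.median(q,0).round(3))
# hook and handle pixel listing in side
for v in range(246,330,4):
    for u in range(230,290):
        p=P[v,u]
        if p[2]>.03: print((v,u),p.round(3),s['pixels'][v,u].sum()//3,end='; ')
    print()
# mat corners & tray in top
def w(c,u,v,z):
    T=c['pose'];d=T[:3,:3]@[(u-c['cx'])/c['fx'],-(v-c['cy'])/c['fy'],-1];return (T[:3,3]+d*(z-T[2,3])/d[2]).round(3)
for u,v in((199,206),(297,200),(299,275),(200,280)): print('mat',w(t,u,v,.003))
for u,v in((346,189),(407,189),(408,268),(346,268),(386,190),(386,268)): print('tray',w(t,u,v,.02),Q[v,u].round(3))
print('floor',Q[230,365],Q[240,250],'dish',w(t,211,228,.014))
E
```

```text
side 0.006 2402 [ 0.526 -0.136  0.006] [0.814 0.303 0.02 ] [0.676 0.215 0.013]
side 0.03 909 [ 0.61  -0.126  0.03 ] [0.84  0.277 0.08 ] [0.748 0.15  0.058]
side 0.08 469 [ 0.61  -0.051  0.08 ] [0.782 0.376 0.12 ] [0.633 0.247 0.099]
side 0.12 469 [0.61  0.239 0.12 ] [0.684 0.427 0.16 ] [0.645 0.381 0.14 ]
side 0.16 208 [0.61 0.24 0.16] [0.684 0.257 0.2  ] [0.62 0.25 0.18]
side 0.2 195 [0.61  0.231 0.2  ] [0.685 0.262 0.234] [0.619 0.249 0.218]
side 0.243 193 [0.595 0.23  0.243] [0.684 0.264 0.256] [0.64  0.248 0.252]
side 0.256 30 [0.588 0.242 0.256] [0.62  0.26  0.264] [0.596 0.248 0.258]
top 0.006 953 [0.575 0.094 0.006] [0.808 0.39  0.02 ] [0.68  0.229 0.014]
top 0.03 232 [0.612 0.098 0.03 ] [0.786 0.265 0.08 ] [0.752 0.139 0.061]
top 0.08 116 [0.611 0.098 0.08 ] [0.782 0.271 0.12 ] [0.619 0.229 0.097]
top 0.12 52 [0.611 0.234 0.121] [0.684 0.249 0.159] [0.619 0.237 0.141]
top 0.16 56 [0.611 0.236 0.16 ] [0.685 0.249 0.2  ] [0.648 0.238 0.181]
top 0.2 60 [0.611 0.233 0.202] [0.684 0.259 0.235] [0.617 0.239 0.22 ]
top 0.243 109 [0.598 0.226 0.246] [0.684 0.257 0.256] [0.641 0.242 0
[... 14003 characters left out ...]
0.079] 116; (326, 267) [0.615 0.275 0.077] 103; (326, 268) [0.614 0.273 0.076] 78; (326, 269) [0.613 0.27  0.073] 66; (326, 270) [0.612 0.266 0.069] 64; (326, 271) [0.612 0.262 0.065] 73; 
mat [0.588 0.292 0.003]
mat [ 0.603 -0.03   0.003]
mat [ 0.362 -0.035  0.003]
mat [0.351 0.28  0.003]
tray [ 0.633 -0.19   0.02 ] [ 0.632 -0.19   0.024]
tray [ 0.63  -0.386  0.02 ] [ 0.633 -0.39   0.   ]
tray [ 0.38  -0.376  0.02 ] [ 0.379 -0.381 -0.003]
tray [ 0.383 -0.183  0.02 ] [ 0.382 -0.184  0.   ]
tray [ 0.628 -0.318  0.02 ] [ 0.629 -0.32   0.01 ]
tray [ 0.381 -0.308  0.02 ] [ 0.38  -0.311 -0.001]
floor [ 0.5009003  -0.24781401  0.0079332 ] [0.47504505 0.12318361 0.00061159] dish [0.515 0.247 0.014]
```

View pics/sc.png

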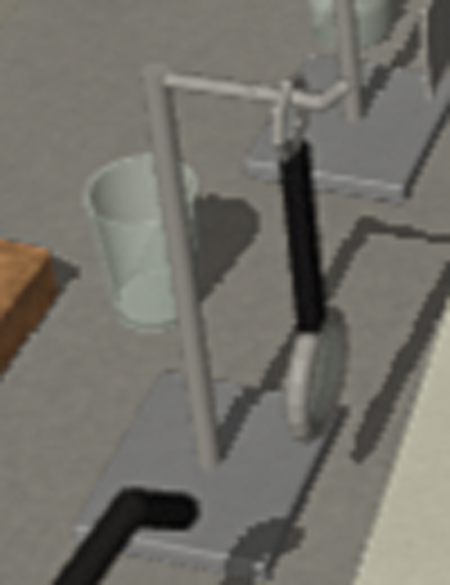

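The crop confirms the round-lens magnifier on the +y stand, handle at about (300,235) and lens at (318,375) in crop pixels. The measurements agree with the given sizes:

| Item | Measured position (m) |
|---|---|
| Handle | x≈0.617, y≈0.2455 |
| Post | x≈0.679 (62 mm from the handle, as stated) |
| Mat | x 0.355–0.595, y −0.03–0.285 |
| Wide bay centre | about (0.506, −0.25) |

I plan a tilted grasp, 35° below horizontal, closing along y.

```bash
cat >> h.py <<'E'
from scipy.spatial.transform import Rotation as Ro
def ori(pitch,yaw=0):
    "tool z pitched down by pitch deg in the plane of heading yaw; tool y to the right"
    return (Ro.from_euler('z',yaw,degrees=True)*Ro.from_matrix(np.array([[0,0,1],[0,-1,0],[1,0,0.]]))).as_matrix() if pitch==0 else Ro.from_euler('z',yaw,degrees=True).as_matrix()@Ro.from_euler('y',pitch,degrees=True).as_matrix()@np.array([[0,0,1],[0,-1,0],[1,0,0.]])
def go(p,R=None):
    s=ctrl.sense();A=s['ee_rot'];R=A if R is None else R
    print('shift',(A.T@(np.array(p)-s['tool_pos'])).round(4),'turn',Ro.from_matrix(A.T@R).as_rotvec(degrees=True).round(2))
def st():
    s=ctrl.sense();print('t',round(s['time'],2),'pos',s['tool_pos'].round(4),'j',s['joints'].round(1),'z',s['ee_rot'][:,2].round(3),'y',s['ee_rot'][:,1].round(3),'F',s['wrist_force'].round(1),'w',round(s['gripper_width'],3),'g',round(s['grasp_force'],1))
E
python3 - <<'E'
from h import *
def wr(R,j1,p):
    M=(Ro.from_euler('y',-p,degrees=True)*Ro.from_euler('z',-j1,degrees=True)).as_matrix()@R
    a,b,c=Ro.from_matrix(M).as_euler('ZYZ',degrees=True);return np.round([a,b,c-90],1)
s=ctrl.sense();print('chk',wr(s['ee_rot'],-75.5455,100.288))
for p in(80,90,100,110):
    print(p,[wr(ori(t),21.6,p) for t in(25,35,45)],'lay',wr(ori(125),12,p), 'dn',wr(ori(90),12,p))
go([.40,.1,.33],ori(90))
E
```

```text
chk [-0.  79.8 -8.6]
80 [array([ -30.7,   40.8, -236.3]), array([ -23.4,   49.4, -241.5]), array([ -17.8,   58.4, -244.8])] lay [   9.5  134.  -253.5] dn [   0.  100. -258.]
90 [array([ -38.3,   32.6, -226.9]), array([ -27.7,   40.4, -235.4]), array([ -20.2,   48.9, -240.8])] lay [   8.3  124.1 -255.5] dn [  -0.   90. -258.]
100 [array([ -51. ,   25.4, -212.3]), array([ -34.9,   31.8, -226.6]), array([ -24.1,   39.6, -235.4])] lay [   7.5  114.2 -257. ] dn [   0.   80. -258.]
110 [array([ -71.9,   20.5, -189.7]), array([ -47.3,   24.2, -212.6]), array([ -30.6,   30.7, -227.4])] lay [   7.1  104.3 -258.4] dn [   0.   70. -258.]
shift [ 0.4071 -0.5097 -0.1244] turn [-1.200e-01  1.000e-02  2.308e+01]
```

Emit:
apply_moves(
  moves=[
    [0.204,-0.255,-0.062,0,0,11.5,1],
    [0.204,-0.255,-0.062,0,0,11.5,1],
    [0.204,-0.255,-0.062,0,0,11.5,1],
    [0.204,-0.255,-0.062,0,0,11.5,1],
    [0.407,-0.51,-0.124,0,0,23.1,1],
    [0.407,-0.51,-0.124,0,0,23.1,1],
    [0.407,-0.51,-0.124,0,0,23.1,1],
    [0.407,-0.51,-0.124,0,0,23.1,1],
    [0.407,-0.51,-0.124,0,0,23.1,1],
    [0.407,-0.51,-0.124,0,0,23.1,1],
  ],
)

```text
time: 1.1
tool_pos: [0.3559, -0.0566, 0.2984]
ee_rot: [[1.0, -0.001, 0.0], [-0.001, -1.0, -0.0], [0.0, 0.0, -1.0]]
wrist_force: [1.3, -0.0, 0.9]
gripper_width: 1.001
grasp_force: 0.0
```

```bash
python3 - <<'E'
from h import *
st()
R=ori(35); g=np.array([.617,.2455,.142]); print(R.round(3))
go(g-.13*R[:,2],R)
E
```

```text
t 1.1 pos [ 0.3559 -0.0566  0.2984] j [-22.9 -19.8 107.1   0.   92.6  67.2] z [ 0. -0. -1.] y [-0.001 -1.     0.   ] F [ 1.3 -0.   0.9] w 1.001 g 0.0
[[ 0.574  0.     0.819]
 [ 0.    -1.     0.   ]
 [ 0.819  0.    -0.574]]
shift [ 0.1543 -0.3023  0.0819] turn [ 4.000e-02  5.497e+01 -5.000e-02]
```

Emit:
apply_moves(
  moves=[
    [0.154,-0.302,0.082,0,55,0,1],
    [0.154,-0.302,0.082,0,55,0,1],
    [0.154,-0.302,0.082,0,55,0,1],
    [0.154,-0.302,0.082,0,55,0,1],
    [0.154,-0.302,0.082,0,55,0,1],
    [0.154,-0.302,0.082,0,55,0,1],
    [0.154,-0.302,0.082,0,55,0,1],
    [0.154,-0.302,0.082,0,55,0,1],
    [0.154,-0.302,0.082,0,55,0,1],
    [0.154,-0.302,0.082,0,55,0,1],
  ],
)

```text
time: 2.1
tool_pos: [0.5241, 0.2136, 0.2198]
ee_rot: [[0.561, 0.077, 0.824], [0.075, -0.996, 0.042], [0.825, 0.038, -0.565]]
wrist_force: [2.2, -0.9, 1.6]
gripper_width: 0.999
grasp_force: 0.0
```

```bash
python3 - <<'E'
from h import *
st()
c=cam('wrist');save('w1.png',c['pixels']);P=pts(c)
for a,b in((.10,.115),(.125,.135),(.15,.16),(.17,.18),(.19,.2),(.205,.215)):
    m=(P[...,2]>a)&(P[...,2]<b)&(abs(P[...,0]-.612)<.02)&(abs(P[...,1]-.245)<.05);q=P[m]
    if len(q): print(a,len(q),q.min(0).round(4),q.max(0).round(4),np.median(q,0).round(4))
R=ori(35); g=np.array([.617,.2455,.142])
go(g-.13*R[:,2],R)
E
```

```text
t 2.1 pos [0.5241 0.2136 0.2198] j [ 23.4 -12.5 130.  -63.6  18.8 161.6] z [ 0.824  0.042 -0.565] y [ 0.077 -0.996  0.038] F [ 2.2 -0.9  1.6] w 0.999 g 0.0
0.1 372 [0.6083 0.2153 0.1001] [0.6187 0.2722 0.115 ] [0.6115 0.2425 0.1079]
0.125 85 [0.6074 0.2359 0.1251] [0.6174 0.251  0.1348] [0.6092 0.2427 0.1303]
0.15 98 [0.6078 0.2358 0.15  ] [0.618  0.2522 0.16  ] [0.6094 0.2423 0.1551]
0.17 109 [0.6082 0.2361 0.1701] [0.612  0.2518 0.18  ] [0.6093 0.2436 0.1755]
0.19 139 [0.6078 0.236  0.19  ] [0.6137 0.252  0.2   ] [0.6093 0.2432 0.1952]
0.205 153 [0.6082 0.2359 0.2051] [0.6144 0.2519 0.2148] [0.6093 0.2428 0.2101]
shift [-0.0039 -0.0385 -0.0105] turn [-1.9  -0.22  3.84]
```

View pics/w1.png

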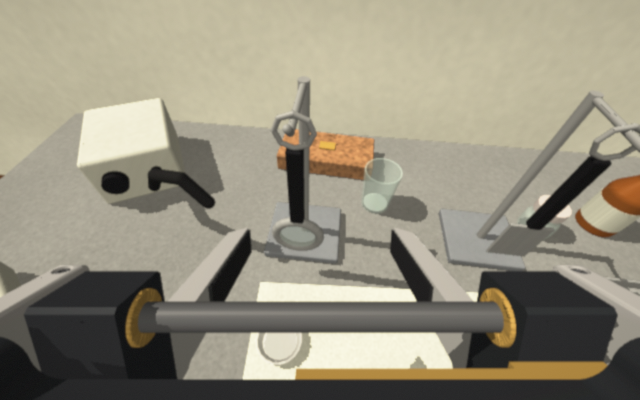

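The wrist view shows the magnifier ahead: eye at (292,130), handle at (295,185), lens at (298,235), dish at (280,343). The handle centre is x≈0.615, y≈0.244. Joint 4 and joint 6 have hit their limits at this pitch, so I'll fit the arm geometry to choose a reachable tilt.

```bash
cat > ik.py <<'E'
from h import *
from scipy.optimize import least_squares
J=np.array([[-75.5455,11.8837,88.405,0,79.8414,-8.622],[-22.9,-19.8,107.1,0,92.6,67.2],[23.4,-12.5,130,-63.56,18.8,161.6]])
X=np.array([[.22517,-.52819,.20429],[.3559,-.0566,.2984],[.5241,.2136,.2198]])
def fk(q,k):
    a1,d1,L2,L3,e,d6,o=k; E=lambda s,a:Ro.from_euler(s,a,degrees=True)
    R2=E('z',q[0])*E('y',q[1]);R3=R2*E('y',q[2]);R6=R3*E('ZYZ',[q[3],q[4],q[5]+90])
    return E('z',q[0]).apply([a1,o,d1])+R2.apply([0,0,L2])+R3.apply([e,0,L3])+R6.apply([0,0,d6]),R6.as_matrix()
k0=np.array([0,.35,.4,.4,0,.25,.086])
f=least_squares(lambda k:np.r_[np.ravel([fk(q,k)[0]-x for q,x in zip(J,X)]),.003*(k-k0)],k0);K=f.x
lo=np.array([-156,-49,13,-63,5,-161]);hi=np.array([156,127,141,243,150.5,161])
def ik(p,R,q0):
    def r(q):
        a,B=fk(q,K);return np.r_[(a-p)*5,Ro.from_matrix(B.T@R).as_rotvec()]
    s=least_squares(r,np.clip(q0,lo+.1,hi-.1),bounds=(lo,hi));return s.x.round(1),np.linalg.norm(s.fun).round(4)
E
python3 - <<'E'
from ik import *
print(K.round(3),[(fk(q,K)[0]-x).round(4) for q,x in zip(J,X)],fk(J[2],K)[1].round(3)[:,2])
q0=[20,0,115,-30,40,130]
for th in(35,40,45,50):
  for x in(.617,.57,.54):
    print(th,x,ik([x,.2435,.157],ori(th),q0))
  print('pre',ik(np.array([.617,.2435,.142])-.1*ori(th)[:,2],ori(th),q0), 'lay',[ik([x,.1,.01],ori(th+90),[5,10,100,5,120,100]) for x in(.43,.45)])
E
```

```text
[0.001 0.281 0.454 0.499 0.093 0.341 0.086] [array([0.0001, 0.    , 0.0001]), array([-0.    , -0.0001, -0.    ]), array([ 0., -0., -0.])] [ 0.824  0.042 -0.564]
35 0.617 (array([ 21. ,   6.3, 116.9, -59.3,  16.4, 161. ]), np.float64(0.1028))
35 0.57 (array([ 23. ,   1.1, 121.9, -58.2,  17.6, 161. ]), np.float64(0.1167))
35 0.54 (array([ 24.4,  -2.3, 125.1, -57.4,  18.6, 161. ]), np.float64(0.1244))
pre (array([ 26.6,  -6.6, 124.9, -56.9,  22.7, 161. ]), np.float64(0.0723)) lay [(array([ 1.3, 36.2, 88.3,  0.7, 90.5, 91. ]), np.float64(0.0)), (array([ 1.2, 38. , 85.1,  0.7, 91.9, 91. ]), np.float64(0.0))]
40 0.617 (array([ 22.2,   7.1, 115.9, -57.7,  19. , 161. ]), np.float64(0.0253))
40 0.57 (array([ 24.3,   2.1, 120.7, -56.5,  20.5, 161. ]), np.float64(0.0408))
40 0.54 (array([ 25.8,  -1.2, 123.6, -55.6,  21.6, 161. ]), np.float64(0.0498))
pre (array([ 27.6,  -5.5, 122.4, -53.1,  26.4, 158.6]), np.float64(0.0)) lay [(array([ 1.2, 39.9, 84.5,  0.8, 95.6, 91. ]), np.float64(0.0)), (array([ 1.2, 41.7, 81.2,  0.8, 97. , 91. ]), np.float64(0.0))]
45 0.617 (array([ 21.8,   7.2, 113.5, -43.
[... 157 characters left out ...]
 24.7, 154.9]), np.float64(0.0))
pre (array([ 25.8,  -5.5, 118.4, -37.4,  30.5, 142.2]), np.float64(0.0)) lay [(array([  1.2,  43.7,  80.8,   0.8, 100.5,  91. ]), np.float64(0.0)), (array([  1.1,  45.5,  77.4,   0.8, 102.1,  91. ]), np.float64(0.0))]
50 0.617 (array([ 20.8,   7.4, 110.2, -29.7,  27.4, 133.1]), np.float64(0.0))
50 0.57 (array([ 23.1,   2.7, 115.4, -32.4,  28.1, 137.4]), np.float64(0.0))
50 0.54 (array([ 24.8,  -0.4, 118.6, -34. ,  28.8, 140.1]), np.float64(0.0))
pre (array([ 24.1,  -4.5, 114.1, -26.5,  36. , 130.9]), np.float64(0.0)) lay [(array([  1.1,  47.4,  77.2,   0.9, 105.4,  91. ]), np.float64(0.0)), (array([  1.1,  49.2,  73.7,   0.9, 107.1,  91. ]), np.float64(0.0))]
```

```bash
python3 - <<'E'
from ik import *
F=np.diag([-1,-1,1.])
for th in(25,30,35):
  for z in(.142,.17):
    print(th,z,[ik(p,ori(th)@F,[20,0,115,-45,20,-40]) for p in([.617,.2435,z],[.617,.2435,z+.015],[.56,.2435,z+.015],[.53,.2435,z+.03])])
  print('lay',[ik([x,.1,.01],ori(th+90)@F,[5,10,100,5,120,-80]) for x in(.43,)])
E
```

```text
25 0.142 [(array([ 19.8,   6.6, 118. , -63. ,  13.2, -15.3]), np.float64(0.273)), (array([ 20.1,   5.2, 118.1, -63. ,  13.9, -15.4]), np.float64(0.2541)), (array([ 22.9,  -1.2, 124.2, -63. ,  16. , -13.7]), np.float64(0.2634)), (array([ 25.2,  -6.2, 127.4, -63. ,  18.3, -12.8]), np.float64(0.2449))]
25 0.17 [(array([ 20.4,   4. , 118.2, -63. ,  14.4, -15.5]), np.float64(0.2377)), (array([ 20.7,   2.6, 118.3, -63. ,  15.1, -15.6]), np.float64(0.2189)), (array([ 23.7,  -3.9, 124.3, -63. ,  17.5, -13.9]), np.float64(0.2257)), (array([ 26.1,  -8.8, 127.3, -63. ,  20.1, -13.1]), np.float64(0.2064))]
lay [(array([  1.4,  28.8,  96. ,   0.6,  80.3, -88.9]), np.float64(0.0))]
30 0.142 [(array([ 20.8,   7.4, 117.2, -63. ,  15.3, -14.3]), np.float64(0.1907)), (array([ 21.2,   6. , 117.4, -63. ,  16. , -14.5]), np.float64(0.172)), (array([ 2.410e+01, -1.000e-01,  1.233e+02, -6.300e+01,  1.830e+01,
       -1.260e+01]), np.float64(0.1817)), (array([ 26.6,  -4.9, 126.4, -63. ,  20.8, -11.6]), np.float64(0.1639))]
30 0.17 [(array([ 21.4,   4.8, 117.5, -63. ,  16.6, -14.6]), np.float64(0.1558)), (ar
[... 267 characters left out ...]
.9]), np.float64(0.0))]
35 0.142 [(array([ 21.7,   8.1, 116.6, -63. ,  17. , -13.6]), np.float64(0.108)), (array([ 22. ,   6.7, 116.8, -63. ,  17.7, -13.7]), np.float64(0.0895)), (array([ 25.1,   0.8, 122.6, -63. ,  20.1, -11.8]), np.float64(0.0996)), (array([ 27.6,  -3.7, 125.5, -63. ,  22.7, -10.7]), np.float64(0.0821))]
35 0.17 [(array([ 22.3,   5.6, 116.8, -63. ,  18.4, -13.9]), np.float64(0.0734)), (array([ 22.7,   4.2, 116.8, -63. ,  19.2, -14. ]), np.float64(0.0549)), (array([ 25.9,  -1.7, 122.6, -63. ,  21.8, -12.1]), np.float64(0.0628)), (array([ 28.6,  -6.3, 125.3, -63. ,  24.6, -11. ]), np.float64(0.0446))]
lay [(array([  1.3,  36.2,  88.3,   0.7,  90.5, -89. ]), np.float64(0.0))]
```

```bash
python3 - <<'E'
from h import *
R=ori(45); g=np.array([.6135,.244,.142])
go(g-.09*R[:,2],R)
E
```

```text
shift [ 0.0094 -0.0348  0.028 ] turn [ -1.56 -10.22   3.99]
```

Emit:
apply_moves(
  moves=[
    [0.0094,-0.0348,0.028,-1.56,-10.22,3.99,1],
    [0.0094,-0.0348,0.028,-1.56,-10.22,3.99,1],
    [0.0094,-0.0348,0.028,-1.56,-10.22,3.99,1],
    [0.0094,-0.0348,0.028,-1.56,-10.22,3.99,1],
    [0.0094,-0.0348,0.028,-1.56,-10.22,3.99,1],
    [0.0094,-0.0348,0.028,-1.56,-10.22,3.99,1],
  ],
)

```text
time: 2.75
tool_pos: [0.5503, 0.2408, 0.2092]
ee_rot: [[0.703, -0.004, 0.711], [0.001, -1.0, -0.006], [0.711, 0.005, -0.703]]
wrist_force: [0.2, -0.1, -0.9]
gripper_width: 0.998
grasp_force: 0.0
```

```bash
python3 - <<'E'
from h import *
st()
c=cam('wrist');P=pts(c)
for a,b in((.125,.135),(.15,.16),(.17,.18),(.19,.2),(.205,.215)):
    m=(P[...,2]>a)&(P[...,2]<b)&(abs(P[...,0]-.612)<.02)&(abs(P[...,1]-.245)<.02);q=P[m]
    if len(q): print(a,len(q),q.min(0).round(4),q.max(0).round(4),np.median(q,0).round(4))
R=ori(45); g=np.array([.6135,.244,.142])
go(g,R)
E
```

```text
t 2.75 pos [0.5503 0.2408 0.2092] j [ 25.6  -4.8 118.4 -39.   29.9 143.7] z [ 0.711 -0.006 -0.703] y [-0.004 -1.     0.005] F [ 0.2 -0.1 -0.9] w 0.998 g 0.0
0.125 76 [0.6084 0.2365 0.125 ] [0.612  0.2519 0.135 ] [0.6092 0.2437 0.1302]
0.15 89 [0.6079 0.2361 0.15  ] [0.6125 0.2521 0.1599] [0.6092 0.2436 0.1555]
0.17 108 [0.6082 0.2363 0.17  ] [0.6116 0.2515 0.1799] [0.6092 0.2439 0.1749]
0.19 128 [0.6079 0.2367 0.1902] [0.6119 0.2518 0.1996] [0.6093 0.2438 0.195 ]
0.205 164 [0.6078 0.2361 0.2051] [0.6126 0.252  0.215 ] [0.6092 0.244  0.2102]
shift [-0.0037 -0.0035  0.0922] turn [ 0.34 -0.36  0.02]
```

Emit:
apply_moves(
  moves=[
    [-0.0037,-0.0035,0.04,0.34,-0.36,0,0.6],
    [-0.0037,-0.0035,0.07,0.34,-0.36,0,0.4],
    [-0.0037,-0.0035,0.0922,0.34,-0.36,0,0.3],
    [-0.0037,-0.0035,0.0922,0.34,-0.36,0,0.3],
    [-0.0037,-0.0035,0.0922,0.34,-0.36,0,0.3],
    [-0.0037,-0.0035,0.0922,0.34,-0.36,0,0.25],
  ],
)

```text
time: 3.4
tool_pos: [0.6144, 0.2453, 0.1439]
ee_rot: [[0.706, 0.001, 0.708], [-0.0, -1.0, 0.002], [0.708, -0.001, -0.706]]
wrist_force: [0.8, -0.0, -0.2]
gripper_width: 0.527
grasp_force: 0.0
```

```bash
python3 - <<'E'
from h import *
st()
c=cam('wrist');save('w2.png',c['pixels'])
R=ori(45); g=np.array([.6135,.244,.142])
go(g,R)
E
```

```text
t 3.4 pos [0.6144 0.2453 0.1439] j [ 22.2   8.4 114.1 -47.6  21.1 151.7] z [ 0.708  0.002 -0.706] y [ 0.001 -1.    -0.001] F [ 0.8 -0.  -0.2] w 0.527 g 0.0
shift [-0.0024  0.0015  0.0009] turn [-0.12 -0.14 -0.02]
```

View pics/w2.png

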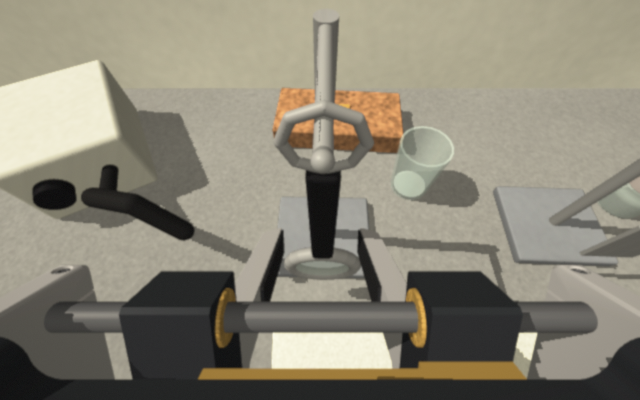

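The fingers straddle the handle at about (322,215). The eye at (323,140) hangs on the wire. Next I'll close gently, checking force at each step.

Emit:
apply_moves(
  moves=[
    [-0.0024,0.0012,0.0009,0,0,0,0.3],
    [-0.0024,0.0012,0.0009,0,0,0,0.25],
    [-0.0024,0.0012,0.0009,0,0,0,0.2],
    [-0.0024,0.0012,0.0009,0,0,0,0.18],
    [-0.0024,0.0012,0.0009,0,0,0,0.17],
    [-0.0024,0.0012,0.0009,0,0,0,0.166],
    [-0.0024,0.0012,0.0009,0,0,0,0.166],
  ],
)

```text
time: 4.15
tool_pos: [0.6138, 0.244, 0.1408]
ee_rot: [[0.706, 0.001, 0.708], [-0.0, -1.0, 0.001], [0.708, -0.001, -0.706]]
wrist_force: [-0.8, 0.1, 0.5]
gripper_width: 0.17
grasp_force: 9.3
```

Emit:
apply_moves(
  moves=[
    [0,0,0,0,0,0,0.164],
    [0,0,0,0,0,0,0.163],
    [0,0,0,0,0,0,0.163],
  ],
)

```text
time: 4.45
tool_pos: [0.6138, 0.244, 0.1408]
ee_rot: [[0.706, 0.001, 0.708], [-0.0, -1.0, 0.001], [0.708, -0.001, -0.706]]
wrist_force: [-0.5, 0.2, 0.3]
gripper_width: 0.169
grasp_force: 16.0
```

Emit:
apply_moves(
  moves=[
    [0.0035,0,-0.0035,0,0,0,0.163],
    [0.007,0,-0.007,0,0,0,0.163],
    [0.0106,0,-0.0106,0,0,0,0.163],
    [0.0106,0,-0.0106,0,0,0,0.163],
    [0.0106,0,-0.0106,0,0,0,0.163],
  ],
)

```text
time: 4.95
tool_pos: [0.6138, 0.244, 0.156]
ee_rot: [[0.706, 0.001, 0.708], [-0.001, -1.0, 0.001], [0.708, -0.001, -0.706]]
wrist_force: [0.3, 0.7, -1.1]
gripper_width: 0.166
grasp_force: 16.0
```

```bash
python3 - <<'E'
from h import *
st()
c=cam('wrist');P=pts(c);save('w3.png',c['pixels'][60:220,220:420])
for a,b in((.17,.18),(.19,.2),(.205,.215),(.225,.23),(.23,.235),(.235,.24)):
    m=(P[...,2]>a)&(P[...,2]<b)&(abs(P[...,0]-.612)<.02)&(abs(P[...,1]-.245)<.02);q=P[m]
    if len(q): print(a,len(q),q.min(0).round(4),q.max(0).round(4),np.median(q,0).round(4))
# black handle top
m=(c['pixels'].max(-1)<60)&(abs(P[...,0]-.612)<.02)&(abs(P[...,1]-.245)<.015);print('top',np.percentile(P[m][:,2],[90,98,100]))
go([.5438,.244,.1565],ori(45))
E
```

```text
t 4.95 pos [0.6138 0.244  0.156 ] j [ 22.    7.  113.9 -44.4  22.2 148.2] z [ 0.708  0.001 -0.706] y [ 0.001 -1.    -0.001] F [ 0.3  0.7 -1.1] w 0.166 g 16.0
0.17 539 [0.5926 0.225  0.17  ] [0.6122 0.2638 0.18  ] [0.6078 0.2442 0.1753]
0.19 231 [0.6086 0.236  0.19  ] [0.6121 0.2519 0.2   ] [0.6093 0.2442 0.1952]
0.205 303 [0.6085 0.236  0.2051] [0.6124 0.2519 0.215 ] [0.6093 0.2437 0.2104]
0.225 83 [0.6084 0.2359 0.2251] [0.6129 0.2519 0.23  ] [0.6097 0.2396 0.2276]
0.23 120 [0.6083 0.2361 0.23  ] [0.6162 0.252  0.2349] [0.6099 0.2391 0.2334]
0.235 211 [0.6087 0.2332 0.235 ] [0.6172 0.2537 0.24  ] [0.6124 0.2399 0.2364]
top [0.23053911 0.23623069 0.23744338]
shift [-0.0487 -0.0001 -0.05  ] turn [-0.07 -0.05 -0.02]
```

The magnifier rose 15 mm and still hangs straight. Drawing it off along −x now.

Emit:
apply_moves(
  moves=[
    [-0.007,0,-0.0071,0,0,0,0.163],
    [-0.014,0,-0.0142,0,0,0,0.163],
    [-0.021,0,-0.0213,0,0,0,0.163],
    [-0.028,0,-0.0285,0,0,0,0.163],
    [-0.035,0,-0.0355,0,0,0,0.163],
    [-0.042,0,-0.043,0,0,0,0.163],
    [-0.0487,0,-0.05,0,0,0,0.163],
    [-0.0487,0,-0.05,0,0,0,0.163],
  ],
)

```text
time: 5.8
tool_pos: [0.5424, 0.244, 0.1562]
ee_rot: [[0.707, 0.002, 0.707], [0.001, -1.0, 0.002], [0.707, -0.001, -0.707]]
wrist_force: [0.4, -0.6, -0.8]
gripper_width: 0.162
grasp_force: 16.0
```

```bash
python3 - <<'E'
from ik import *
st()
c=cam('wrist');P=pts(c)
for a,b in((.19,.2),(.205,.215),(.225,.23)):
    m=(P[...,2]>a)&(P[...,2]<b)&(abs(P[...,0]-.544)<.02)&(abs(P[...,1]-.245)<.012);q=P[m]
    if len(q): print(a,len(q),q.min(0).round(4),q.max(0).round(4),np.median(q,0).round(4))
q=ctrl.sense()['joints']
w=[([.50,.2,.24],60),([.46,.15,.24],90),([.46,.1,.2],115),([.46,.1,.13],135),([.46,.1,.03],135)]
for p,t in w: q,e=ik(p,ori(t),q);print(p,t,q,e)
go(w[0][0],ori(60))
E
```

```text
t 5.8 pos [0.5424 0.244  0.1562] j [ 2.610e+01 -1.000e-01  1.214e+02 -4.850e+01  2.440e+01  1.549e+02] z [ 0.707  0.002 -0.707] y [ 0.002 -1.    -0.001] F [ 0.4 -0.6 -0.8] w 0.162 g 16.0
0.19 231 [0.5374 0.236  0.1901] [0.5409 0.252  0.2   ] [0.538  0.2437 0.1953]
0.205 299 [0.5369 0.236  0.205 ] [0.5412 0.252  0.2149] [0.5381 0.2442 0.21  ]
0.225 208 [0.5372 0.2364 0.225 ] [0.5413 0.252  0.23  ] [0.5381 0.2441 0.2275]
[0.5, 0.2, 0.24] 60 [ 18.3 -12.1 113.6 -11.8  50.4 113.6] 0.0
[0.46, 0.15, 0.24] 90 [ 7.8 -1.  98.2 -0.  82.8 97.8] 0.0
[0.46, 0.1, 0.2] 115 [  1.3  18.1  85.1   0.6 101.8  91.3] 0.0
[0.46, 0.1, 0.13] 135 [  1.1  37.1  74.8   0.9 113.1  91.1] 0.0
[0.46, 0.1, 0.03] 135 [  1.1  44.7  75.8   0.8 104.5  91. ] 0.0
shift [ 0.0285  0.0439 -0.0896] turn [ -0.1  -15.05   0.03]
```

```bash
python3 - <<'E'
from h import *
for n in('side','top'):
    P=pts(dict(np.load(n+'.npz'))).reshape(-1,3)
    for nm,lo,hi,bx in(('b wire',.245,.256,(.5,.8,-.15,.1)),('b mid',.1,.2,(.5,.8,-.2,.1)),('b low',.03,.1,(.5,.8,-.2,.1)),('btw',.03,.3,(.45,.8,.05,.2)),('a tip',.256,.27,(.5,.8,.2,.3)),('far',.03,.3,(.62,.9,-.0,.22))):
        q=P[(P[:,2]>lo)&(P[:,2]<hi)&(P[:,0]>bx[0])&(P[:,0]<bx[1])&(P[:,1]>bx[2])&(P[:,1]<bx[3])]
        if len(q):print(n,nm,len(q),q.min(0).round(3),q.max(0).round(3),np.median(q,0).round(3))
E
```

```text
side b wire 127 [ 0.607 -0.046  0.246] [ 0.699 -0.014  0.256] [ 0.652 -0.03   0.252]
side b mid 364 [ 0.63  -0.057  0.1  ] [ 0.7   -0.004  0.199] [ 0.64  -0.028  0.149]
side b low 370 [ 0.634 -0.159  0.03 ] [0.766 0.099 0.1  ] [ 0.696 -0.048  0.061]
side btw 494 [0.725 0.099 0.03 ] [0.785 0.16  0.084] [0.761 0.145 0.061]
side a tip 30 [0.588 0.242 0.256] [0.62  0.26  0.264] [0.596 0.248 0.258]
side far 1411 [0.725 0.099 0.03 ] [0.9   0.22  0.084] [0.83  0.157 0.036]
top b wire 95 [ 0.612 -0.048  0.246] [ 0.7   -0.016  0.256] [ 0.652 -0.035  0.253]
top b mid 84 [ 0.631 -0.057  0.102] [ 0.695 -0.008  0.199] [ 0.637 -0.038  0.147]
top b low 278 [ 0.635 -0.163  0.03 ] [0.762 0.1   0.098] [ 0.72 -0.13  0.06]
top btw 219 [0.727 0.098 0.03 ] [0.786 0.156 0.085] [0.762 0.132 0.064]
top a tip 22 [0.589 0.236 0.256] [0.684 0.246 0.264] [0.607 0.243 0.259]
top far 918 [0.621 0.098 0.03 ] [0.9  0.22 0.1 ] [0.842 0.161 0.036]
```

```bash
python3 - <<'E'
from h import *
go([.5,.2,.23],ori(60));go([.46,.125,.23],ori(90))
E
```

```text
shift [ 0.0214  0.044  -0.0826] turn [ -0.1  -15.05   0.03]
shift [-0.0069  0.1189 -0.111 ] turn [ -0.09 -45.05   0.06]
```

Emit:
apply_moves(
  moves=[
    [0.007,0.014,-0.027,0,-5,0,0.163],
    [0.014,0.029,-0.055,0,-10,0,0.163],
    [0.0214,0.044,-0.0826,0,-15,0,0.163],
    [0.0165,0.0565,-0.087,0,-20,0,0.163],
    [0.012,0.069,-0.092,0,-25,0,0.163],
    [0.007,0.0815,-0.097,0,-30,0,0.163],
    [0.0025,0.094,-0.102,0,-35,0,0.163],
    [-0.002,0.1065,-0.106,0,-40,0,0.163],
    [-0.0069,0.1189,-0.111,0,-45,0,0.163],
    [-0.0069,0.1189,-0.111,0,-45,0,0.163],
  ],
)

```text
time: 6.85
tool_pos: [0.4627, 0.1233, 0.2301]
ee_rot: [[1.0, -0.002, 0.002], [-0.002, -1.0, 0.0], [0.002, -0.0, -1.0]]
wrist_force: [0.4, -0.5, -1.7]
gripper_width: 0.169
grasp_force: 16.0
```

```bash
python3 - <<'E'
from h import *
st()
go([.458,.115,.2],ori(135));go([.458,.115,.1],ori(135))
E
```

```text
t 6.85 pos [0.4627 0.1233 0.2301] j [ 4.5 -1.3 99.6  0.  81.5 94.7] z [ 0.002  0.    -1.   ] y [-0.002 -1.    -0.   ] F [ 0.4 -0.5 -1.7] w 0.169 g 16.0
shift [-0.0048  0.0083  0.0301] turn [ -0.07 -45.1   -0.11]
shift [-0.0049  0.0083  0.1301] turn [ -0.07 -45.1   -0.11]
```

Emit:
apply_moves(
  moves=[
    [-0.001,0.001,0.004,0,-6,0,0.163],
    [-0.002,0.002,0.008,0,-12,0,0.163],
    [-0.003,0.003,0.012,0,-18,0,0.163],
    [-0.004,0.004,0.016,0,-24,0,0.163],
    [-0.005,0.005,0.02,0,-30,0,0.163],
    [-0.005,0.006,0.024,0,-36,0,0.163],
    [-0.005,0.007,0.028,0,-42,0,0.163],
    [-0.005,0.0083,0.03,0,-45.1,0,0.163],
    [-0.005,0.0083,0.03,0,-45.1,0,0.163],
  ],
)

```text
time: 7.75
tool_pos: [0.4556, 0.1168, 0.1969]
ee_rot: [[0.705, 0.001, -0.709], [0.001, -1.0, -0.0], [-0.709, -0.0, -0.705]]
wrist_force: [0.2, 0.4, -1.7]
gripper_width: 0.164
grasp_force: 16.0
```

```bash
python3 - <<'E'
from h import *
st()
c=cam('side');P=pts(c);W=c['pixels']
save('s2.png',cv2.resize(W[170:330,230:430],None,fx=4,fy=4,interpolation=cv2.INTER_CUBIC))
w=cam('wrist');Q=pts(w)
for n,A in(('side',P),('wrist',Q)):
    m=(A[...,2]>.15)&(A[...,2]<.25)&(abs(A[...,1]-.115)<.04)
    for x in np.arange(.36,.6,.015):
        q=A[m&(abs(A[...,0]-x)<.005)]
        if len(q)>3: print(n,x.round(3),len(q),q.min(0).round(4),q.max(0).round(4))
E
```

```text
t 7.75 pos [0.4556 0.1168 0.1969] j [  2.5  32.9  72.9   2.  119.3  92.7] z [-0.709 -0.    -0.705] y [ 0.001 -1.    -0.   ] F [ 0.2  0.4 -1.7] w 0.164 g 16.0
side 0.375 50 [0.371  0.0996 0.1907] [0.3799 0.1407 0.2013]
side 0.39 90 [0.3851 0.0905 0.1896] [0.395  0.1507 0.2011]
side 0.405 100 [0.4002 0.0891 0.1897] [0.4099 0.1518 0.2008]
side 0.42 82 [0.415  0.0897 0.191 ] [0.4249 0.1471 0.2012]
side 0.435 34 [0.4304 0.1079 0.19  ] [0.4395 0.1349 0.2026]
side 0.45 49 [0.4452 0.1014 0.1878] [0.455  0.1338 0.2089]
side 0.465 107 [0.4601 0.0983 0.19  ] [0.47   0.1408 0.2261]
side 0.48 125 [0.4751 0.0987 0.1881] [0.485  0.1412 0.2395]
side 0.495 131 [0.4901 0.0985 0.1895] [0.4998 0.1417 0.25  ]
side 0.51 68 [0.505  0.1062 0.1879] [0.5149 0.1416 0.2498]
side 0.525 32 [0.5202 0.1106 0.1876] [0.5297 0.1279 0.2006]
side 0.54 27 [0.5351 0.1063 0.1928] [0.5444 0.1354 0.2006]
side 0.555 13 [0.55   0.1046 0.1902] [0.5594 0.1374 0.1983]
wrist 0.375 98 [0.3751 0.1048 0.1975] [0.38   0.1291 0.2008]
wrist 0.39 85 [0.385  0.106  0.1972] [0.3948 0.128  0.1983]
wrist 0.405 98 [0.4    0.1066 0.1974] [0.4099 0.1274 0.1984]
wrist 0.42 39 [0.4151 0.1079 0.1974] [0.4198 0.1261 0.1983]
wrist 0.435 102 [0.4301 0.1084 0.1921] [0.4397 0.1257 0.2015]
wrist 0.45 121 [0.4451 0.1091 0.1979] [0.455  0.125  0.2015]
wrist 0.465 396 [0.46   0.0974 0.1907] [0.47   0.1367 0.2242]
wrist 0.48 670 [0.475  0.0972 0.1979] [0.485  0.137  0.2397]
wrist 0.495 949 [0.49   0.0969 0.198 ] [0.5    0.1371 0.2437]
wrist 0.51 804 [0.505  0.1032 0.1977] [0.515  0.1309 0.2474]
wrist 0.525 404 [0.52   0.1065 0.1977] [0.53   0.1252 0.249 ]
wrist 0.54 1033 [0.535  0.1021 0.1901] [0.545  0.1326 0.2011]
wrist 0.555 1865 [0.55   0.0864 0.1934] [0.56  0.148 0.25 ]
wrist 0.57 1291 [0.565  0.1028 0.1929] [0.573  0.1317 0.1989]
```

View pics/s2.png

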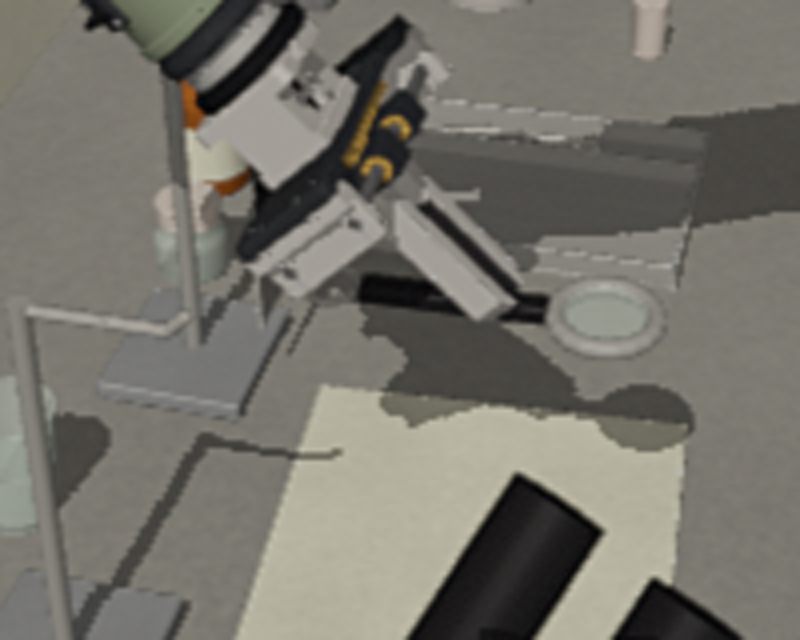

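The enlarged side view shows the magnifier held level: lens at (605,315), handle from (545,305) to (365,290), gripper between the two stands. The depth readings agree, with the handle's top face at 0.2012 along its whole length, so I'll lower it.

Emit:
apply_moves(
  moves=[
    [0.014,0,0.014,0,0,0,0.163],
    [0.028,0,0.028,0,0,0,0.163],
    [0.043,0,0.0425,0,0,0,0.163],
    [0.057,0,0.0565,0,0,0,0.163],
    [0.071,0,0.0705,0,0,0,0.163],
    [0.085,0,0.0845,0,0,0,0.163],
    [0.099,0,0.0985,0,0,0,0.163],
    [0.113,0,0.1125,0,0,0,0.163],
    [0.122,0,0.1215,0,0,0,0.163],
    [0.122,0,0.1215,0,0,0,0.163],
  ],
)

```text
time: 8.85
tool_pos: [0.4542, 0.1167, 0.0258]
ee_rot: [[0.704, 0.001, -0.711], [0.001, -1.0, 0.0], [-0.711, -0.001, -0.704]]
wrist_force: [0.4, 0.1, -1.1]
gripper_width: 0.167
grasp_force: 16.0
```

```bash
python3 - <<'E'
from h import *
st();s=ctrl.sense()
w=cam('wrist');A=pts(w)
for x in np.arange(.36,.6,.015):
    q=A[(A[...,2]>.012)&(A[...,2]<.05)&(abs(A[...,1]-.117)<.012)&(abs(A[...,0]-x)<.005)]
    if len(q)>3: print(x.round(3),len(q),np.percentile(q[:,2],[10,50,90]).round(4))
q=A[(abs(A[...,1]-.06)<.02)&(abs(A[...,0]-.45)<.06)];print('mat',np.median(q,0))
print((s['ee_rot'].T@[0,0,-.001]).round(5))
E
```

```text
t 8.85 pos [0.4542 0.1167 0.0258] j [  2.5  45.   76.    1.8 104.2  92.1] z [-0.711  0.    -0.704] y [ 0.001 -1.    -0.001] F [ 0.4  0.1 -1.1] w 0.167 g 16.0
0.375 122 [0.0258 0.027  0.028 ]
0.39 98 [0.0254 0.0257 0.0259]
0.405 92 [0.0253 0.0256 0.0259]
0.42 34 [0.0254 0.0257 0.0275]
0.435 91 [0.0252 0.0283 0.0287]
0.45 124 [0.0276 0.0284 0.0287]
0.465 303 [0.0231 0.0282 0.0328]
0.48 370 [0.0279 0.0288 0.0429]
0.495 260 [0.0274 0.0282 0.0289]
0.51 308 [0.0273 0.0281 0.0286]
0.525 416 [0.0271 0.028  0.0285]
0.54 742 [0.0216 0.0238 0.0249]
0.555 11 [0.0228 0.0236 0.0243]
0.57 1061 [0.0218 0.0238 0.0248]
mat [0.47187697 0.06009619 0.00237023]
[0.00071 0.      0.0007 ]
```

Emit:
apply_moves(
  moves=[
    [0.003,0,0.003,0,0,0,0.163],
    [0.006,0,0.006,0,0,0,0.163],
    [0.0078,0,0.0077,0,0,0,0.163],
    [0.0078,0,0.0077,0,0,0,0.163],
    [0.0085,0,0.0084,0,0,0,0.163],
    [0.0085,0,0.0084,0,0,0,0.163],
  ],
)

```text
time: 9.5
tool_pos: [0.4559, 0.1168, 0.0158]
ee_rot: [[0.707, 0.001, -0.708], [0.001, -1.0, 0.0], [-0.708, -0.001, -0.707]]
wrist_force: [-0.2, 0.1, -1.1]
gripper_width: 0.166
grasp_force: 16.0
```

Emit:
apply_moves(
  moves=[
    [0.0004,0,0.0004,0,0,0,0.163],
    [0.0007,0,0.0007,0,0,0,0.163],
    [0.0007,0,0.0007,0,0,0,0.163],
  ],
)

```text
time: 9.8
tool_pos: [0.4558, 0.1168, 0.0148]
ee_rot: [[0.706, 0.001, -0.708], [0.001, -1.0, 0.0], [-0.708, -0.001, -0.706]]
wrist_force: [0.0, -0.1, -0.5]
gripper_width: 0.17
grasp_force: 16.0
```

```bash
python3 - <<'E'
from h import *
st()
w=cam('wrist');A=pts(w)
for x in np.arange(.36,.6,.015):
    q=A[(A[...,2]>.006)&(A[...,2]<.05)&(abs(A[...,1]-.117)<.012)&(abs(A[...,0]-x)<.005)]
    if len(q)>3: print(x.round(3),len(q),np.percentile(q[:,2],[10,50,90]).round(4))
E
```

```text
t 9.8 pos [0.4558 0.1168 0.0148] j [  2.5  45.9  75.8   1.8 103.3  92.1] z [-0.708  0.    -0.706] y [ 0.001 -1.    -0.001] F [ 0.  -0.1 -0.5] w 0.17 g 16.0
0.375 89 [0.0147 0.0161 0.0168]
0.39 81 [0.0141 0.0144 0.0146]
0.405 95 [0.0141 0.0144 0.0147]
0.42 40 [0.0142 0.0144 0.0148]
0.435 104 [0.013  0.0169 0.0177]
0.45 118 [0.0162 0.0173 0.0177]
0.465 289 [0.0114 0.0172 0.0233]
0.48 405 [0.0169 0.0239 0.0394]
0.495 489 [0.0169 0.037  0.0456]
0.51 302 [0.0164 0.0174 0.0178]
0.525 390 [0.0165 0.0174 0.0178]
0.54 951 [0.0112 0.0135 0.0155]
0.57 1158 [0.0114 0.0133 0.0143]
```

Emit:
apply_moves(
  moves=[
    [0.0004,0,0.0004,0,0,0,0.163],
    [0.0008,0,0.0008,0,0,0,0.163],
    [0.0011,0,0.0011,0,0,0,0.163],
    [0.0011,0,0.0011,0,0,0,0.163],
  ],
)

```text
time: 10.25
tool_pos: [0.4558, 0.1168, 0.0131]
ee_rot: [[0.706, 0.001, -0.708], [0.001, -1.0, 0.0], [-0.708, -0.001, -0.706]]
wrist_force: [0.3, 0.8, -1.0]
gripper_width: 0.167
grasp_force: 16.0
```

Emit:
apply_moves(
  moves=[
    [0.0003,0,0.0003,0,0,0,0.163],
    [0.0006,0,0.0006,0,0,0,0.163],
    [0.0006,0,0.0006,0,0,0,0.163],
  ],
)

```text
time: 10.55
tool_pos: [0.4558, 0.1168, 0.0123]
ee_rot: [[0.706, 0.001, -0.708], [0.001, -1.0, 0.0], [-0.708, -0.001, -0.706]]
wrist_force: [-0.6, -0.1, -0.0]
gripper_width: 0.166
grasp_force: 16.0
```

Emit:
apply_moves(
  moves=[
    [0.0003,0,0.0003,0,0,0,0.163],
    [0.0005,0,0.0005,0,0,0,0.163],
    [0.0005,0,0.0005,0,0,0,0.163],
  ],
)

```text
time: 10.85
tool_pos: [0.4559, 0.1168, 0.0119]
ee_rot: [[0.706, 0.001, -0.708], [0.001, -1.0, 0.0], [-0.708, -0.001, -0.706]]
wrist_force: [0.2, -0.5, 0.9]
gripper_width: 0.168
grasp_force: 16.0
```

```bash
python3 - <<'E'
from h import *
st()
w=cam('wrist');A=pts(w)
for x in (.405,.45,.51,.525,.57):
    q=A[(A[...,2]>.006)&(A[...,2]<.05)&(abs(A[...,1]-.117)<.012)&(abs(A[...,0]-x)<.005)]
    if len(q)>3: print(x,len(q),np.percentile(q[:,2],[10,50,90]).round(4))
q=A[(abs(A[...,1]-.06)<.02)&(abs(A[...,0]-.45)<.06)];print('mat',np.median(q,0))
E
```

```text
t 10.85 pos [0.4559 0.1168 0.0119] j [  2.5  46.2  75.8   1.8 103.1  92.1] z [-0.708  0.    -0.706] y [ 0.001 -1.    -0.001] F [ 0.2 -0.5  0.9] w 0.168 g 16.0
0.405 95 [0.0115 0.0118 0.0121]
0.45 120 [0.0137 0.0145 0.0148]
0.51 339 [0.0135 0.0144 0.048 ]
0.525 397 [0.0134 0.0143 0.0148]
0.57 1148 [0.0082 0.0101 0.0111]
mat [0.47238432 0.05994138 0.00233829]
```

The handle top is 12.2 mm above the mat and the wrist force has turned slightly upward, so it is resting flat. Opening gently.

Emit:
apply_moves(
  moves=[
    [0,0,0,0,0,0,0.168],
    [0,0,0,0,0,0,0.18],
    [0,0,0,0,0,0,0.22],
    [0,0,0,0,0,0,0.3],
    [0,0,0,0,0,0,0.4],
    [0,0,0,0,0,0,0.5],
    [-0.007,0,-0.007,0,0,0,0.5],
    [-0.028,0,-0.028,0,0,0,0.5],
    [-0.06,0,-0.06,0,0,0,0.5],
    [-0.1,0,-0.1,0,0,0,0.5],
  ],
)

```text
time: 11.9
tool_pos: [0.4549, 0.1166, 0.1477]
ee_rot: [[0.704, 0.001, -0.71], [0.001, -1.0, 0.0], [-0.71, -0.001, -0.704]]
wrist_force: [0.8, 0.6, 0.6]
gripper_width: 0.5
grasp_force: 0.0
```

```bash
python3 - <<'E'
from h import *
st()
go([.42,.117,.22],ori(90))
E
```

```text
t 11.9 pos [0.4549 0.1166 0.1477] j [  2.5  35.9  74.6   2.  114.7  92.5] z [-0.71   0.    -0.704] y [ 0.001 -1.    -0.001] F [0.8 0.6 0.6] w 0.5 g 0.0
shift [-0.0759 -0.0005 -0.0262] turn [-4.000e-02  4.523e+01  6.000e-02]
```

Emit:
apply_moves(
  moves=[
    [-0.076,0,-0.026,0,45.2,0,0.5],
    [-0.076,0,-0.026,0,45.2,0,0.5],
    [-0.076,0,-0.026,0,45.2,0,0.5],
    [-0.076,0,-0.026,0,45.2,0,0.5],
    [-0.076,0,-0.026,0,45.2,0,0.5],
    [-0.076,0,-0.026,0,45.2,0,0.5],
    [-0.076,0,-0.026,0,45.2,0,0.5],
    [-0.076,0,-0.026,0,45.2,0,0.5],
  ],
)

```text
time: 12.7
tool_pos: [0.4208, 0.1165, 0.2195]
ee_rot: [[1.0, 0.001, 0.003], [0.001, -1.0, 0.001], [0.003, -0.001, -1.0]]
wrist_force: [-0.3, 0.2, -0.5]
gripper_width: 0.502
grasp_force: 0.0
```

```bash
python3 - <<'E'
from h import *
st()
w=cam('wrist');A=pts(w);save('w4.png',w['pixels'])
for x in np.arange(.36,.6,.015):
    q=A[(A[...,2]>.008)&(A[...,2]<.03)&(abs(A[...,1]-.117)<.05)&(abs(A[...,0]-x)<.004)]
    if len(q)>3: print(x.round(3),len(q),q[:,1].min().round(4),q[:,1].max().round(4),np.percentile(q[:,2],[10,50,90]).round(4))
q=A[(A[...,2]>.008)&(A[...,2]<.03)&(abs(A[...,1]-.117)<.05)];print(q.min(0),q.max(0))
E
```

```text
t 12.7 pos [0.4208 0.1165 0.2195] j [ 4.100e+00 -6.400e+00  1.057e+02  1.000e-01  8.050e+01  9.400e+01] z [ 0.003  0.001 -1.   ] y [ 0.001 -1.    -0.001] F [-0.3  0.2 -0.5] w 0.502 g 0.0
0.375 125 0.0964 0.1387 [0.012  0.0134 0.0145]
0.39 233 0.0867 0.1471 [0.0104 0.0115 0.0136]
0.405 267 0.0854 0.1481 [0.0106 0.0117 0.0135]
0.42 212 0.0885 0.1437 [0.0103 0.0119 0.0138]
0.435 67 0.1065 0.1271 [0.0112 0.0138 0.0153]
0.45 69 0.1094 0.1242 [0.0126 0.0139 0.0148]
0.465 72 0.1095 0.1242 [0.0124 0.0139 0.0149]
0.48 84 0.1096 0.1241 [0.0127 0.0141 0.0153]
0.495 84 0.1097 0.124 [0.0128 0.0139 0.015 ]
0.51 84 0.1097 0.1239 [0.0131 0.0142 0.0152]
0.525 77 0.1098 0.1239 [0.0128 0.0139 0.0147]
0.54 89 0.1022 0.1315 [0.009  0.0103 0.0114]
0.555 54 0.0985 0.1351 [0.0089 0.0101 0.0112]
0.57 70 0.1037 0.13 [0.009  0.0101 0.011 ]
[0.37055635 0.08527986 0.00808606] [0.57209058 0.14829748 0.01637664]
```

View pics/w4.png

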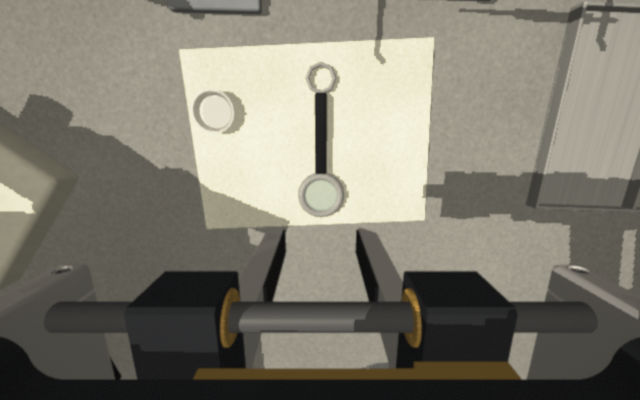

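The magnifier lies flat and wholly on the mat: lens at (321,195), handle at (320,130), eye at (322,78). Its axis is along x and its balance point is at about (0.447, 0.117). I'll regrasp there with the tool vertical.

```bash
python3 - <<'E'
from h import *
go([.449,.1168,.006],ori(90))
E
```

```text
shift [ 0.0273 -0.      0.2133] turn [-0.06 -0.15  0.03]
```

Emit:
apply_moves(
  moves=[
    [0.0273,0,0.04,-0.06,-0.15,0,0.5],
    [0.0273,0,0.08,-0.06,-0.15,0,0.45],
    [0.0273,0,0.12,-0.06,-0.15,0,0.45],
    [0.0273,0,0.16,-0.06,-0.15,0,0.45],
    [0.0273,0,0.185,-0.06,-0.15,0,0.45],
    [0.0273,0,0.195,-0.06,-0.15,0,0.45],
    [0.0273,0,0.203,-0.06,-0.15,0,0.45],
    [0.0273,0,0.209,-0.06,-0.15,0,0.4],
    [0.0273,0,0.209,-0.06,-0.15,0,0.35],
  ],
)

```text
time: 13.65
tool_pos: [0.4492, 0.1168, 0.01]
ee_rot: [[1.0, 0.001, 0.001], [0.001, -1.0, 0.0], [0.001, -0.0, -1.0]]
wrist_force: [-0.4, -0.1, -0.6]
gripper_width: 0.36
grasp_force: 0.0
```

```bash
python3 - <<'E'
from h import *
st();go([.449,.1168,.006],ori(90))
E
```

```text
t 13.65 pos [0.4492 0.1168 0.01  ] j [  3.9  14.  112.5   0.   53.5  93.8] z [ 0.001  0.    -1.   ] y [ 0.001 -1.    -0.   ] F [-0.4 -0.1 -0.6] w 0.36 g 0.0
shift [-0.0002 -0.      0.004 ] turn [-0.01 -0.03  0.04]
```

Emit:
apply_moves(
  moves=[
    [0,0,0.002,0,0,0,0.3],
    [0,0,0.0035,0,0,0,0.25],
    [0,0,0.0035,0,0,0,0.2],
    [0,0,0.0035,0,0,0,0.18],
    [0,0,0.0035,0,0,0,0.17],
    [0,0,0.0035,0,0,0,0.166],
    [0,0,0.0035,0,0,0,0.164],
    [0,0,0.0035,0,0,0,0.162],
    [0,0,0.0035,0,0,0,0.162],
  ],
)

```text
time: 14.55
tool_pos: [0.4487, 0.1167, 0.0065]
ee_rot: [[1.0, 0.001, 0.0], [0.001, -1.0, -0.0], [0.0, 0.0, -1.0]]
wrist_force: [-0.7, -1.0, 4.2]
gripper_width: 0.173
grasp_force: 21.3
```

Emit:
apply_moves(
  moves=[
    [0,0,-0.003,0,0,0,0.163],
    [0,0,-0.008,0,0,0,0.163],
    [0,0,-0.015,0,0,0,0.163],
    [0,0,-0.025,0,0,0,0.163],
    [0,0,-0.04,0,0,0,0.163],
    [0,0,-0.04,0,0,0,0.163],
  ],
)

```text
time: 15.15
tool_pos: [0.4509, 0.117, 0.0487]
ee_rot: [[1.0, 0.001, 0.005], [0.001, -1.0, 0.001], [0.005, -0.001, -1.0]]
wrist_force: [1.2, 0.1, -0.7]
gripper_width: 0.169
grasp_force: 18.7
```

```bash
python3 - <<'E'
from h import *
st()
w=cam('wrist');A=pts(w)
for x in np.arange(.36,.6,.015):
    q=A[(A[...,2]>.03)&(A[...,2]<.065)&(abs(A[...,1]-.117)<.05)&(abs(A[...,0]-x)<.004)]
    if len(q)>3: print(x.round(3),len(q),q[:,1].min().round(4),q[:,1].max().round(4),np.percentile(q[:,2],[10,50,90]).round(4))
t=cam('top');Q=pts(t);g=lambda m:(Q[m].min(0).round(4),Q[m].max(0).round(4))
# tray rim: high points
m=(Q[...,2]>.016)&(Q[...,2]<.03)&(abs(Q[...,0]-.506)<.16)&(abs(Q[...,1]+.285)<.13);q=Q[m];print('rim',len(q),q.min(0).round(3),q.max(0).round(3))
for x in(.42,.46,.5,.54,.58): 
    r=np.sort(q[abs(q[:,0]-x)<.01][:,1]);print(x,np.percentile(r,[0,10,30,50,70,90,100]).round(3) if len(r) else None)
E
```

```text
t 15.15 pos [0.4509 0.117  0.0487] j [  3.9   9.9 111.5   0.   58.3  93.8] z [ 0.005  0.001 -1.   ] y [ 0.001 -1.    -0.001] F [ 1.2  0.1 -0.7] w 0.169 g 18.7
0.375 202 0.1018 0.1331 [0.0543 0.0553 0.0561]
0.405 70 0.1063 0.1279 [0.0524 0.0531 0.0542]
0.42 305 0.1072 0.1271 [0.0527 0.0535 0.0541]
0.435 280 0.1086 0.1256 [0.054  0.0556 0.0568]
0.45 303 0.1092 0.125 [0.0553 0.0565 0.0576]
0.465 297 0.1091 0.1251 [0.0553 0.0563 0.0573]
0.48 326 0.1093 0.1251 [0.0551 0.0565 0.0573]
0.495 338 0.1094 0.1249 [0.0553 0.0565 0.0573]
0.51 360 0.1096 0.1247 [0.0555 0.0566 0.0573]
0.525 387 0.1092 0.1252 [0.0551 0.0565 0.0575]
0.54 462 0.1024 0.1318 [0.0519 0.0533 0.0558]
0.555 291 0.098 0.1362 [0.0517 0.0528 0.0539]
0.57 505 0.1024 0.132 [0.0517 0.053  0.054 ]
rim 477 [ 0.383 -0.373  0.016] [ 0.637 -0.18   0.027]
0.42 [-0.367 -0.366 -0.363 -0.316 -0.302 -0.181 -0.181]
0.46 [-0.368 -0.367 -0.364 -0.318 -0.185 -0.182 -0.182]
0.5 [-0.37  -0.369 -0.366 -0.319 -0.186 -0.183 -0.183]
0.54 [-0.369 -0.369 -0.321 -0.319 -0.188 -0.184 -0.184]
0.58 [-0.371 -0.37  -0.323 -0.323 -0.319 -0.189 -0.188]
```

It lifted level: the handle top is at 0.0565 along its whole length, with 18.7 N of grip. The tray's bay centre is about (0.508, −0.252), yawed about −2°. I'll travel at x≈0.45 to stay clear of the lifter.

Emit:
apply_moves(
  moves=[
    [0,0.003,-0.025,0,0,0,0.163],
    [0,0.02,-0.05,0,0,0,0.163],
    [-0.004,0.05,-0.07,0,0,0,0.163],
    [-0.004,0.085,-0.07,0,0,0,0.163],
    [-0.004,0.12,-0.07,0,0,0,0.163],
    [-0.004,0.155,-0.07,0,0,0,0.163],
    [-0.004,0.19,-0.07,0,0,0,0.163],
    [-0.004,0.22,-0.07,0,0,0,0.163],
    [-0.004,0.24,-0.07,0,0,0,0.163],
    [-0.004,0.25,-0.07,0,0,0,0.163],
  ],
)

```text
time: 16.25
tool_pos: [0.4441, -0.1346, 0.1156]
ee_rot: [[1.0, -0.001, -0.001], [-0.001, -1.0, 0.0], [-0.001, -0.0, -1.0]]
wrist_force: [-0.1, 0.7, -1.2]
gripper_width: 0.17
grasp_force: 18.7
```

```bash
python3 - <<'E'
from h import *
st();go([.486,-.252,.12],ori(90,-2))
E
```

```text
t 16.25 pos [ 0.4441 -0.1346  0.1156] j [-27.6   4.  108.7  -0.   67.4  62.5] z [-0.001  0.    -1.   ] y [-0.001 -1.    -0.   ] F [-0.1  0.7 -1.2] w 0.17 g 18.7
shift [ 0.042   0.1173 -0.0045] turn [-0.02  0.06  1.92]
```

Emit:
apply_moves(
  moves=[
    [0.01,0.03,-0.004,0,0,0.5,0.163],
    [0.02,0.06,-0.0045,0,0,1,0.163],
    [0.03,0.085,-0.0045,0,0,1.5,0.163],
    [0.038,0.105,-0.0045,0,0,1.9,0.163],
    [0.042,0.1173,-0.0045,0,0,1.9,0.163],
    [0.042,0.1173,-0.0045,0,0,1.9,0.163],
    [0.042,0.1173,-0.0045,0,0,1.9,0.163],
  ],
)

```text
time: 16.95
tool_pos: [0.4862, -0.2493, 0.1201]
ee_rot: [[0.999, -0.032, -0.001], [-0.032, -0.999, 0.002], [-0.001, -0.002, -1.0]]
wrist_force: [-0.0, 0.1, -0.6]
gripper_width: 0.168
grasp_force: 18.7
```

```bash
python3 - <<'E'
from h import *
st()
c=cam('wrist');A=pts(c)
m=(A[...,2]>.105)&(A[...,2]<.14)&(abs(A[...,1]+.252)<.04)&(A[...,0]<.63);q=A[m];print('mag',q.min(0).round(4),q.max(0).round(4))
for x in(.41,.5,.53,.59): 
    r=q[abs(q[:,0]-x)<.005]
    if len(r): print(x,np.percentile(r[:,2],[10,50,90]).round(4),r[:,1].min().round(4),r[:,1].max().round(4))
t=cam('top');Q=pts(t)
for n,B in(('w',A),('t',Q)):
    m=(B[...,2]>.015)&(B[...,2]<.03)&(abs(B[...,0]-.506)<.16)&(abs(B[...,1]+.285)<.13);q=B[m]
    print(n,len(q),q.min(0).round(3),q.max(0).round(3))
    for x in(.45,.5,.55,.6):
        r=q[abs(q[:,0]-x)<.006][:,1]; print(x,[(r[(r>a)&(r<b)].min().round(3),r[(r>a)&(r<b)].max().round(3)) for a,b in((-.4,-.35),(-.33,-.3),(-.2,-.17)) if ((r>a)&(r<b)).any()])
im=np.hstack([cv2.resize(t['pixels'][170:290,320:440],None,fx=3,fy=3),c['pixels'][:360]][:1]);save('t3.png',im)
m=(A[...,2]<.012)&(abs(A[...,1]+.21)<.01)&(abs(A[...,0]-.55)<.03);print('floor',np.median(A[m],0))
E
```

```text
t 16.95 pos [ 0.4862 -0.2493  0.1201] j [-36.2  13.4  97.1   0.   69.6  55.6] z [-0.001  0.002 -1.   ] y [-0.032 -0.999 -0.002] F [-0.   0.1 -0.6] w 0.168 g 18.7
mag [ 0.4078 -0.2717  0.118 ] [ 0.61   -0.2298  0.14  ]
0.41 [0.1262 0.1272 0.128 ] -0.2629 -0.2309
0.5 [0.1265 0.1278 0.1325] -0.2579 -0.23
0.53 [0.1263 0.1275 0.1284] -0.2585 -0.2429
0.59 [0.1223 0.1235 0.1246] -0.2717 -0.2336
w 4421 [ 0.394 -0.375  0.015] [ 0.634 -0.18   0.022]
0.45 [(np.float64(-0.368), np.float64(-0.364)), (np.float64(-0.319), np.float64(-0.315)), (np.float64(-0.186), np.float64(-0.181))]
0.5 [(np.float64(-0.37), np.float64(-0.366)), (np.float64(-0.321), np.float64(-0.317)), (np.float64(-0.188), np.float64(-0.183))]
0.55 [(np.float64(-0.372), np.float64(-0.367)), (np.float64(-0.323), np.float64(-0.319)), (np.float64(-0.189), np.float64(-0.185))]
0.6 [(np.float64(-0.374), np.float64(-0.369)), (np.float64(-0.325), np.float64(-0.32)), (np.float64(-0.191), np.float64(-0.187))]
t 233 [ 0.383 -0.373  0.015] [ 0.637 -0.181  0.028]
0.45 []
0.5 []
0.55 [(np.float64(-0.188), np.float64(-0.185))]
0.6 [(np.float64(-0.371), np.float64(-0.369)), (np.float64(-0.324), np.float64(-0.32)), (np.float64(-0.189), np.float64(-0.189))]
floor [ 0.55117959 -0.21000594  0.00327677]
```

Emit:
apply_moves(
  moves=[
    [0,0.001,0.02,0,0,0,0.163],
    [0,0.002,0.04,0,0,0,0.163],
    [0,0.002,0.06,0,0,0,0.163],
    [0,0.002,0.08,0,0,0,0.163],
    [0,0.002,0.095,0,0,0,0.163],
    [0,0.002,0.104,0,0,0,0.163],
    [0,0.002,0.108,0,0,0,0.163],
    [0,0.002,0.108,0,0,0,0.163],
  ],
)

```text
time: 17.85
tool_pos: [0.4867, -0.2523, 0.0126]
ee_rot: [[0.999, -0.032, -0.0], [-0.032, -0.999, 0.0], [-0.0, -0.0, -1.0]]
wrist_force: [0.7, 0.4, -1.0]
gripper_width: 0.17
grasp_force: 18.7
```

```bash
python3 - <<'E'
from h import *
st()
A=pts(cam('wrist'))
for x in(.42,.5,.53,.59): 
    q=A[(A[...,2]>.008)&(A[...,2]<.035)&(abs(A[...,1]+.252)<.04)&(abs(A[...,0]-x)<.005)]
    if len(q): print(x,np.percentile(q[:,2],[10,50,90]).round(4))
E
```

```text
t 17.85 pos [ 0.4867 -0.2523  0.0126] j [-36.4  22.2 100.5   0.   57.3  55.4] z [-0.  0. -1.] y [-0.032 -0.999 -0.   ] F [ 0.7  0.4 -1. ] w 0.17 g 18.7
0.42 [0.0179 0.0193 0.0203]
0.5 [0.0187 0.0204 0.0296]
0.53 [0.0188 0.02   0.0209]
0.59 [0.015  0.0161 0.0172]
```

Emit:
apply_moves(
  moves=[
    [0,0,0.0012,0,0,0,0.163],
    [0,0,0.0024,0,0,0,0.163],
    [0,0,0.0036,0,0,0,0.163],
    [0,0,0.0036,0,0,0,0.163],
    [0,0,0.0036,0,0,0,0.163],
  ],
)

```text
time: 18.4
tool_pos: [0.4867, -0.2525, 0.0092]
ee_rot: [[0.999, -0.032, 0.0], [-0.032, -0.999, 0.0], [0.0, -0.0, -1.0]]
wrist_force: [0.1, -0.3, -1.2]
gripper_width: 0.168
grasp_force: 18.7
```

Emit:
apply_moves(
  moves=[
    [0,0,0.0004,0,0,0,0.163],
    [0,0,0.0007,0,0,0,0.163],
    [0,0,0.0007,0,0,0,0.163],
    [0,0,0.0007,0,0,0,0.163],
  ],
)

```text
time: 18.8
tool_pos: [0.4867, -0.2525, 0.0084]
ee_rot: [[0.999, -0.032, -0.0], [-0.032, -0.999, 0.0], [-0.0, -0.0, -1.0]]
wrist_force: [-0.4, 0.5, -1.3]
gripper_width: 0.169
grasp_force: 18.7
```

```bash
python3 - <<'E'
from h import *
st()
A=pts(cam('wrist'))
for x in(.42,.5,.53,.59): 
    q=A[(A[...,2]>.006)&(A[...,2]<.035)&(abs(A[...,1]+.252)<.04)&(abs(A[...,0]-x)<.005)]
    if len(q): print(x,np.percentile(q[:,2],[10,50,90]).round(4))
m=(A[...,2]<.012)&(abs(A[...,1]+.21)<.01)&(abs(A[...,0]-.55)<.03);print('floor',np.median(A[m],0))
E
```

```text
t 18.8 pos [ 0.4867 -0.2525  0.0084] j [-36.5  22.6 100.6   0.   56.8  55.4] z [-0.  0. -1.] y [-0.032 -0.999 -0.   ] F [-0.4  0.5 -1.3] w 0.169 g 18.7
0.42 [0.0137 0.0153 0.0162]
0.5 [0.0148 0.0164 0.0298]
0.53 [0.0147 0.0159 0.0167]
0.59 [0.0107 0.012  0.013 ]
floor [ 0.55185815 -0.20999031  0.00327098]
```

Emit:
apply_moves(
  moves=[
    [0,0,0.0003,0,0,0,0.163],
    [0,0,0.0005,0,0,0,0.163],
    [0,0,0.0007,0,0,0,0.163],
    [0,0,0.0007,0,0,0,0.163],
  ],
)

```text
time: 19.25
tool_pos: [0.4867, -0.2525, 0.0077]
ee_rot: [[0.999, -0.032, -0.0], [-0.032, -0.999, 0.0], [-0.0, -0.0, -1.0]]
wrist_force: [-0.2, 1.4, -1.6]
gripper_width: 0.167
grasp_force: 18.7
```

Emit:
apply_moves(
  moves=[
    [0,0,0.0002,0,0,0,0.163],
    [0,0,0.0004,0,0,0,0.163],
    [0,0,0.0004,0,0,0,0.163],
  ],
)

```text
time: 19.55
tool_pos: [0.4867, -0.2525, 0.0076]
ee_rot: [[0.999, -0.032, -0.0], [-0.032, -0.999, 0.0], [-0.0, -0.0, -1.0]]
wrist_force: [0.3, 0.8, 1.5]
gripper_width: 0.166
grasp_force: 18.7
```

Contact: the wrist force flipped to +1.5 N. Releasing and retreating upward.

Emit:
apply_moves(
  moves=[
    [0,0,0,0,0,0,0.168],
    [0,0,0,0,0,0,0.18],
    [0,0,0,0,0,0,0.22],
    [0,0,0,0,0,0,0.3],
    [0,0,0,0,0,0,0.4],
    [0,0,0,0,0,0,0.45],
    [0,0,-0.01,0,0,0,0.45],
    [0,0,-0.04,0,0,0,0.45],
    [0,0,-0.08,0,0,0,0.45],
    [0,0,-0.12,0,0,0,0.45],
  ],
)

```text
time: 20.55
tool_pos: [0.4863, -0.2522, 0.1289]
ee_rot: [[0.999, -0.032, -0.001], [-0.032, -0.999, 0.001], [-0.001, -0.001, -1.0]]
wrist_force: [1.1, -0.4, 0.2]
gripper_width: 0.45
grasp_force: 0.0
```

Emit:
apply_moves(
  moves=[
    [-0.02,0,-0.04,0,0,0,0.45],
    [-0.05,0,-0.08,0,0,0,0.45],
    [-0.05,0,-0.1,0,0,0,0.45],
    [-0.05,0,-0.1,0,0,0,0.45],
    [-0.05,0,-0.1,0,0,0,0.45],
  ],
)

```text
time: 21.05
tool_pos: [0.4368, -0.2508, 0.2275]
ee_rot: [[0.999, -0.032, 0.001], [-0.032, -0.999, -0.0], [0.001, 0.0, -1.0]]
wrist_force: [-0.0, 0.4, -0.4]
gripper_width: 0.453
grasp_force: 0.0
```

```bash
python3 - <<'E'
from h import *
st()
c=cam('wrist');A=pts(c);save('w5.png',c['pixels'])
for x in(.42,.45,.5,.53,.59): 
    q=A[(A[...,2]>.008)&(A[...,2]<.035)&(abs(A[...,1]+.252)<.04)&(abs(A[...,0]-x)<.005)]
    if len(q): print(x,np.percentile(q[:,2],[10,50,90]).round(4))
E
```

```text
t 21.05 pos [ 0.4368 -0.2508  0.2275] j [-39.7   2.   96.6   0.   81.3  52.1] z [ 0.001 -0.    -1.   ] y [-0.032 -0.999  0.   ] F [-0.   0.4 -0.4] w 0.453 g 0.0
0.42 [0.0116 0.0132 0.0148]
0.45 [0.0114 0.0127 0.0147]
0.5 [0.0137 0.015  0.0159]
0.53 [0.0138 0.0148 0.0158]
0.59 [0.0096 0.0111 0.0126]
```

View pics/w5.png

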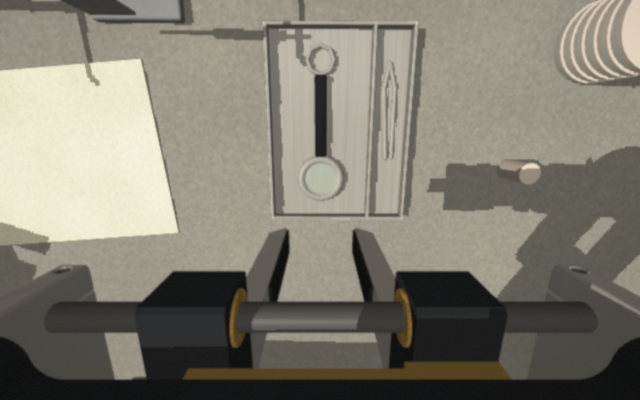

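The magnifier lies flat in the wide bay: lens at (322,178), handle at (320,115), eye at (321,60). The forceps are untouched at (390,110), and the gripper is clear and empty.

```bash
python3 -c "
from station import ctrl
print(ctrl.hand_in())"
```

```text
the job is handed in; nothing more can be done
None
```

The magnifier came off its hook, was laid flat on the mat and released, then was lifted level near its balance point and now lies flat in the tray's wide bay; measured grip peaked at 21.3 N, the arm took about 21 s, and I handed the job in (no verdict was returned).

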